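# Reset the ratchet tilt stand to its lowest notch

### The job

The tilt stand's board is propped too steep and a black battery pack has been left under it: first take the pack out and lay it flat, base down, in the shallow metal tray. Then take the board by its bar, raise it past its top notch so that the pawl swings clear, and keep hold of the bar while you lower the board all the way down flat, which resets the pawl. Finally raise it just until the lowest notch holds it, let it rest there and let go; never let the board drop, and leave the other things on the bench where they are.

Things in the scene. Friction and masses are not known exactly. Their poses are not given: they have to be found in the camera images.
- stand: Tilt stand, fixed, mouth facing right and away from the robot: dark steel frame, two low rails (14 mm high, inner faces 77 mm either side of the middle, from 195 mm outward of the origin to 125 mm behind), open at the mouth. Origin on the table under the middle of the hinge line; x points from the mouth to the hinge and on, y along it, z up. Toothed plate and pawl at +x -y, up to 215 mm high.
- hinge (a point): Middle of the hinge line, 45 mm above the table, straight above the stand's origin.
- board (a joint): Tilt of the board, rad: 0 = flat (level), grows as its outer edge rises; stop at 1.29. Plywood, 190 mm (hinge to outer edge) x 150 wide x 12 thick, 0.55 kg, lifted at the bar with about 4 N; damped. Notches hold it at 0.314 (lowest), 0.524, 0.733, 0.942 (top). Starts at 0.524 or 0.733; cannot come down until the pawl is out. To seat it in a notch raise it 0.04 to 0.1 past, then let it down.
- pawl (a joint): Angle of the pawl (steel finger with a brass tumbler weight), rad: about 0 = in, holding or riding the notches (up to 0.2); 0.59 = out. Raising the board past about 1.18 rad (1.22 is sure) tumbles it out, where it stays while the board is lowered; in the last 0.05 rad above flat the board pushes it back in, so that the notches hold again. It needs no touching.
- bar (a point): Middle of the board's grip bar: round steel, 12 mm diameter, parallel to the hinge, 235 mm from the hinge line in the board's plane, so 45 mm beyond the board's outer edge; 114 mm clear between the two 10 mm rods that carry it. Height: 45 mm + 235 mm x sin(tilt). It can turn in the fingers as the board swings. x points along the board to the hinge, y along the bar.
- pack: Black battery pack, box 110 x 44 x 50 mm (x, y, z), about 0.28 kg, on the table under the board, its outer end about under the grip bar. Origin: centre of its underside; x along its length (towards the hinge), z up. Board and bar overhang it: grip it across its 44 mm near its outer (-x) end with the tool leaning 35 to 45 degrees out of the mouth, and draw it out through the mouth.
- tray: Shallow aluminium tray, fixed, 220 x 140 mm outside, 30 mm high, walls and floor 5 mm. Origin: centre of its underside; x along its length, z up. It stands at the left or at the right of the work area.
- balance: Cream beam balance, fixed, 250 x 120 mm, up to 100 mm high, on the other side from the tray; origin centre of its underside. To be left alone.
- weight: Steel laboratory weight with a knob, 46 mm diameter, 68 mm tall, standing outside the stand's mouth to one side; origin centre of its underside. Leave alone.
- handset: Grey keypad handset lying flat, 150 x 70 x 30 mm, right in front of the robot; origin centre of its underside. Leave alone.
- dome: Instrument with a clear dome, 110 mm diameter, 92 mm tall, left of the robot's front; origin centre of its underside. Leave alone.
- driver: Screwdriver lying flat beyond the stand, about 200 mm; origin under its middle. Leave alone.
- jar: Lidded jar 60 mm diameter, 85 mm tall, left rear; origin centre of its underside. Leave alone.
- float: Black rubber bell-shaped float 84 mm diameter, 77 mm tall, right rear; origin centre of its underside. Leave alone.
Not all that is in view belongs to the job. There is more than one size of the pack; the one meant has the size given above.

How it is judged (in metres and radians):
On the way, in this order (a step that is already met when the one before it is completed fails the run):
1. the pack lies flat in the tray, let go (x of pack in the frame of tray between -0.06 and 0.06 m and y of pack in the frame of tray between -0.05 and 0.05 m and z of pack in the frame of tray below 0.012 m and angle between pack's own z axis and vertical below 0.12 rad and contact force between the fingers and pack below 0.1 N and linear speed of pack below 0.03 m/s), for 0.2 s.
2. the board has been raised past its top notch (over 1.1 rad) and the pawl is out (value of joint board above 1.1 rad and value of joint pawl above 0.45 rad), for 0.05 s.
3. the board is all the way down flat, still held (value of joint board below 0.05 rad and contact force between the fingers and board above 0.3 N), for 0.05 s.
At the end, for the whole second after the job is handed in: The board rests in its lowest notch (tilt between 0.27 and 0.40 rad, at rest), let go; the pack lies flat in the tray: its origin within 60 mm (tray's x) and 50 mm (tray's y) of the tray's middle, less than 12 mm above the tray's underside, tilted less than 0.12 rad, at rest (value of joint board between 0.27 and 0.4 rad and velocity of joint board between -0.05 and 0.05 rad/s and x of pack in the frame of tray between -0.06 and 0.06 m and y of pack in the frame of tray between -0.05 and 0.05 m and z of pack in the frame of tray below 0.012 m and angle between pack's own z axis and vertical below 0.12 rad and linear speed of pack below 0.03 m/s); the robot touches nothing.
It fails at once if one of the loose bystanders (weight, handset, dome, driver, jar, float) is moved by more than 30 mm (distance of any of weight, handset, dome, driver, jar, float from where it was at the start of the episode above 0.03 m).
It fails at once if the board is let fall (swings down faster than 1.9 rad/s) (velocity of joint board below -1.9 rad/s).
It fails at once if the balance is struck (more than 15 N) (contact force between the arm and balance above 15 N).
It also fails if it takes over 64 s, if anything falls off the work surface, if the arm or the gripper's body presses on something with over 40 N, if the wrist force passes 120 N, or if a joint passes its speed limit or range.

### The arm

A 6-joint arm with a two-finger parallel gripper is mounted at the origin on the work surface. World frame = base frame: x ahead of the robot, y to its left, z up, the work surface at z = 0. Lengths are in m, angles in degrees, forces in N, time in s.
With the tool pointing down it reaches from about 0.35 to 0.875 m from the base axis. Payload 4.2 kg.
Tool frame: the origin (TCP) lies on the front face of the gripper's body, between the roots of the fingers; the fingertips stand finger_overhang ahead of it and the grasp point (between the pads) lies 51 mm ahead of it (finger_overhang is the distance from the TCP to the fingertips, in m); z points along the fingers, y is the line along which they close (so a half turn about z gives the same grasp; the last joint's range is limited). The gripper opens to 87 mm and grips with 3 to 60 N. Pads are 19 mm wide; open, the fingers measure 117 mm over their backs; the gripper's body (75 mm by 190 mm) begins 51 mm behind the grasp point.
Start: joints at [83.973, 22.042, 0.453, 0, -68.411, -14.817], TCP at [0.222, 0.584, 0.292] pointing down, gripper open.
Joint ranges: [-179.83, 179.83], [-69.29, 118.12], [-61.27, 80.66], [-181.25, 117.63], [-171.15, -9.14], [-177.46, 177.46]. Speed limits (degrees/s): [159.86, 159.86, 180, 180, 180, 180].

### API

Orientations are given as a 3x3 rotation matrix whose columns are the frame's x, y, z axes.
In Python, from station import sense, capture, camera_model, finish_job, finger_overhang gives the robot as it stands. The module is installed in compiled form; this text tells all that it offers.
- The arm moves only by the tool jog_arm, never from a script. Its argument "rows" is a list that holds one entry, the list of rows, each a list of 4 numbers: the shift along the tool's x, y, z in m, then the turn about the tool's z in rad. A call has 1 to 20 rows; each row shifts and turns the commanded pose from where the row before left it, along the tool's axes as they then stand; what a row does not reach is not made up. A row lasts 1/8 s, in which the tool goes at most 62.5 mm and 10.7 degrees, less where a joint would pass 70% of its speed; a pose out of reach is approached as far as the arm can. A call is refused whole if a number of a shift passes 0.0625 or a number of a turn 0.188, either way. A call with a gripper value outside its range is refused whole. "claw" is the opening, from 0 (shut) to 1 (fully open), set as the call begins (left out, the last holds). The fingers move at their own pace and stop on an object; the grip force is fixed at half the most. Time passes only in rows, so rows that do not move let the fingers close. It gives the time, the measured TCP pose, the force, the opening and the grip force at its end, in the units of the state.
- sense(): the state, without advancing time (a new reading comes with each control period).
- capture(name): name is "scene" or "side" or "wrist"; returns the picture (384x512x3 uint8, red, green, blue); there is no depth.
- camera_model(name): a dict with "fovy" (degrees; the focal length in pixels is half the picture's height over the tangent of half this angle, whatever the lens; pixels are square), "cx", "cy" (the principal point, pixels), "eye" and "rotation" of the camera in the world. Camera axes: x right, y down, z forward; pixel columns grow to the right and rows downward; lengths in m; the calibration is good to about 2 mm. A picture is of the moment at which its call begins: read the wrist's pose just before it. camera_model takes no time and is no camera call; for the wrist camera it gives the pose at the moment of the call.
- finish_job(): hands the job in; it is judged then, once.
The state is a dict: "time_s": time; "joints": joint angles; "joint_velocities": joint speeds; "effort": joint torques, N m; "tcp_pos": TCP position; "ee_rot": TCP orientation; "wrist_force": force on the tool from outside, world axes, zero at the start; "moment": the same for the moment, N m; "gripper_width": opening from 0.0 (shut) to 1.0 (fully open); "gripper_force": force on a finger pad.
Only numpy, scipy, OpenCV 4.12 (cv2) and the standard library are available. Lean on these libraries where they do the work, as an engineer would, in place of code of your own. Each camera call takes 0.05 s, during which the arm holds its last target. There are 200 camera calls.

## Working session

There is one attempt and no reset: what is moved stays moved. The work goes in short steps, Python scripts to look and compute and a tool call to move; the robot and the scene stay as the last step left them, time stands still between calls to the robot, and variables do not carry over. Pictures are saved under pics/ and viewed, at most 12 in all, crops included, and the job is handed in when it is done.

Besides the shell and the picture viewer there is one more tool, called after "Emit:" as name([rows], argument=value, ...), one row to a line, values as JSON. jog_arm: Moves the arm, as the interface text tells. Its arguments: {"type":"object","properties":{"rows":{"type":"array"},"claw":{"type":"number"}},"required":["rows"]}

```bash
mkdir -p pics; python3 - <<'E'
from station import *
import cv2,numpy as np
np.set_printoptions(precision=4,suppress=True)
s=sense();print({k:np.array(v) for k,v in s.items()});print(finger_overhang if not callable(finger_overhang) else finger_overhang())
for n in("scene","side","wrist"):
    m=camera_model(n);print(n,m)
    cv2.imwrite(f"pics/{n}0.png",cv2.cvtColor(capture(n),cv2.COLOR_RGB2BGR))
a=cv2.imread("pics/scene0.png");cv2.imwrite("pics/scene0b.png",cv2.resize(a,(800,600),interpolation=cv2.INTER_CUBIC))
a=cv2.imread("pics/side0.png");cv2.imwrite("pics/side0b.png",cv2.resize(a,(800,600),interpolation=cv2.INTER_CUBIC))
E
```

```text
{'time_s': array(0.), 'joints': array([ 83.9726,  22.0895,   0.3786,  -0.0291, -68.4089, -14.8167]), 'joint_velocities': array([ 0.0061,  0.0494,  0.0087, -0.0491, -0.0002, -0.014 ]), 'effort': array([ -0.0002, -39.0666,  18.741 ,   4.2198,   0.011 ,  -0.0002]), 'tcp_pos': array([0.2222, 0.5837, 0.2912]), 'ee_rot': array([[ 0.9345, -0.356 , -0.0007],
       [-0.356 , -0.9345, -0.002 ],
       [ 0.0001,  0.0021, -1.    ]]), 'wrist_force': array([-0.8506,  0.3637, -0.2201]), 'moment': array([ 0.0113, -0.0422, -0.0367]), 'gripper_force': array(0.), 'gripper_width': array(1.)}
0.0697
scene {'fovy': 44.39710168869188, 'cx': 244.57210191203308, 'cy': 189.7295102518606, 'eye': array([ 1.5682, -0.1853,  0.8084]), 'rotation': array([[ 0.1965,  0.5322, -0.8235],
       [ 0.9803, -0.126 ,  0.1524],
       [-0.0226, -0.8372, -0.5465]])}
side {'fovy': 46.102433528583845, 'cx': 255.36059208925676, 'cy': 184.8439202005118, 'eye': array([-0.2326, -1.0083,  0.9259]), 'rotation': array([[ 0.801 , -0.3202,  0.5058],
       [-0.5985, -0.4444,  0.6666],
       [ 0.0114, -0.8367, -0.5476]])}
wrist {'fovy': 64.40976242808662, 'cx': 255.99849287027598, 'cy': 194.04943124290548, 'eye': array([0.2911, 0.5574, 0.3838]), 'rotation': array([[-0.3563, -0.8996, -0.2525],
       [-0.9344,  0.3436,  0.0944],
       [ 0.0018,  0.2695, -0.963 ]])}
```

View pics/scene0b.png

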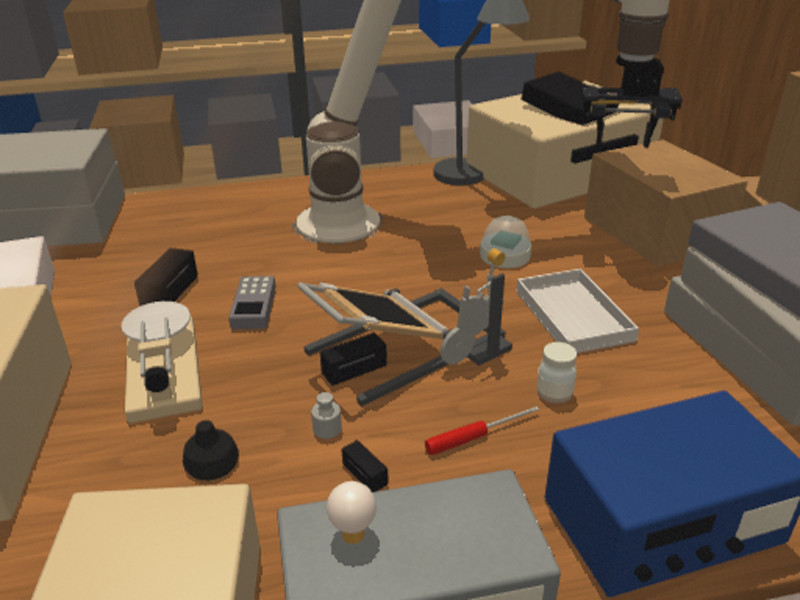

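View pics/side0b.png

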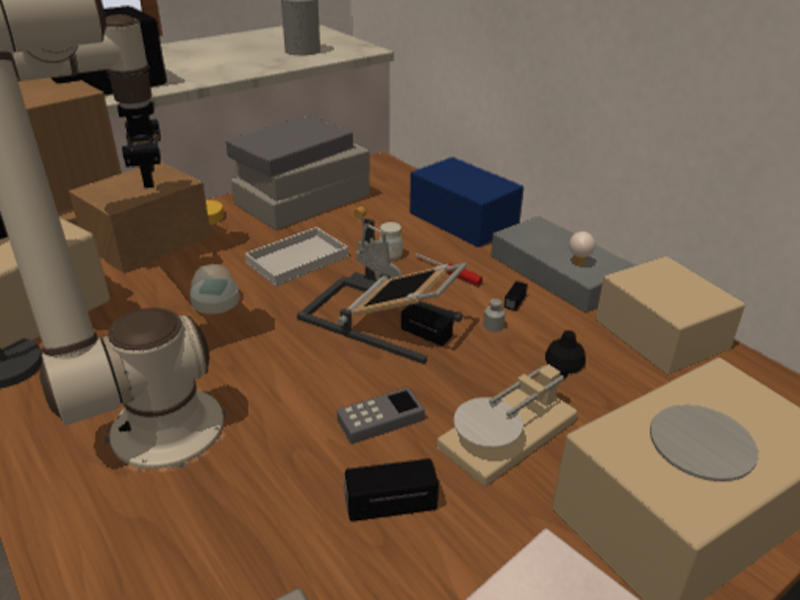

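The scene view shows the stand around (400,340), its pack at (353,358), the tray at (577,310) and the weight at (326,416). The balance is at (160,360). In the side view the bar is at (450,275), the pack at (427,322) and the tray at (297,255). I'll zoom in on the stand for accurate points.

```bash
python3 - <<'E'
import cv2
a=cv2.imread("pics/scene0.png")[165:290,180:345];cv2.imwrite("pics/sc.png",cv2.resize(a,None,fx=4.8,fy=4.8,interpolation=cv2.INTER_CUBIC))
a=cv2.imread("pics/side0.png")[120:240,150:310];cv2.imwrite("pics/sd.png",cv2.resize(a,None,fx=5,fy=5,interpolation=cv2.INTER_CUBIC))
E
```

```text
(no output)
```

View pics/sc.png

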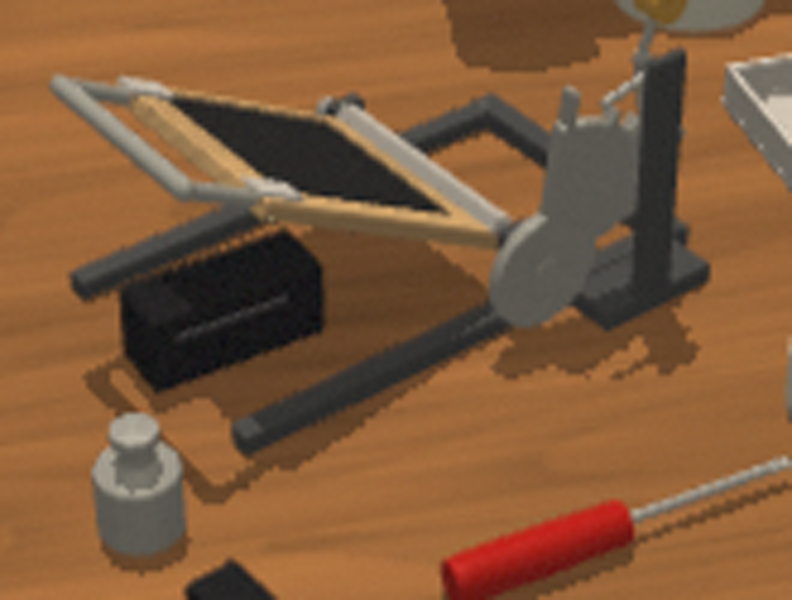

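View pics/sd.png

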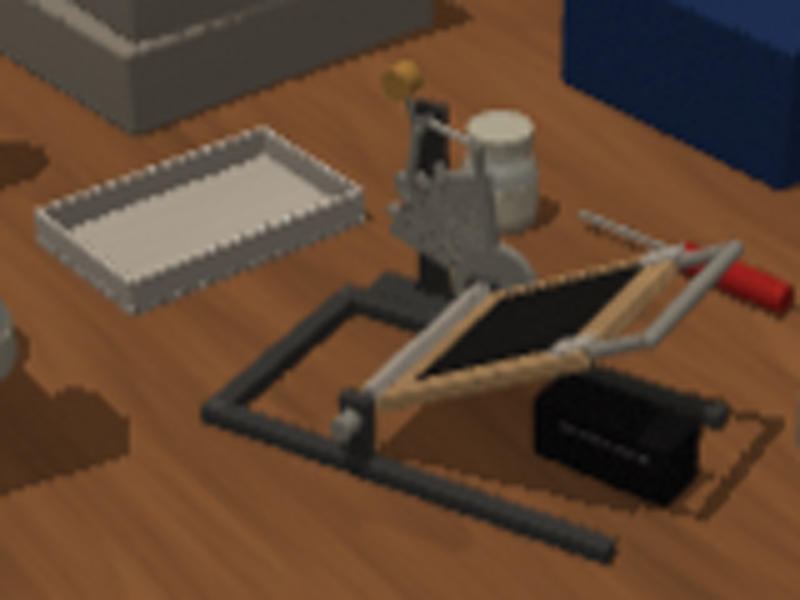

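The scene crop shows the bar ends at (62,84) and (185,188), rail ends at (80,272) and (247,428), and pack bottom corners at (128,358), (162,390) and (323,325). The side crop shows the bar ends at (738,247) and (652,337), pack bottom corners at (537,455), (668,507) and (698,470), and tray top corners at (37,212), (265,128), (365,200) and (135,290).

```bash
cat > h.py <<'E'
import numpy as np
from station import *
np.set_printoptions(precision=4,suppress=True)
def ray(n,p,m=None):
    m=m or camera_model(n);f=192/np.tan(np.radians(m["fovy"]/2))
    d=np.array(m["rotation"])@[(p[0]-m["cx"])/f,(p[1]-m["cy"])/f,1];return np.array(m["eye"]),d/np.linalg.norm(d)
def plane(n,p,z):
    e,d=ray(n,p);return e+d*(z-e[2])/d[2]
def tri(n1,p1,n2,p2):
    a,u=ray(n1,p1);b,v=ray(n2,p2);t=np.linalg.lstsq(np.c_[u,-v],b-a,rcond=None)[0]
    P,Q=a+t[0]*u,b+t[1]*v;return (P+Q)/2,np.linalg.norm(P-Q)
def S(x,y):return ((x+.5)/4.8-.5+180,(y+.5)/4.8-.5+165)
def D(x,y):return ((x+.5)/5-.5+150,(y+.5)/5-.5+120)
E
python3 - <<'E'
from h import *
b1,e1=tri("scene",S(62,84),"side",D(652,337));b2,e2=tri("scene",S(185,188),"side",D(738,247))
print("bar",b1,e1,b2,e2,np.linalg.norm(b1-b2))
for n,q in(("rail near",S(80,272)),("rail far",S(247,428)),("corner",S(490,100))):print(n,plane("scene",q,.014))
print("rail side",plane("side",D(608,545),.014),plane("side",D(722,408),.014),"corner",plane("side",D(212,408),.014))
for q in((128,358),(162,390),(323,325)):print("pack sc",plane("scene",S(*q),0))
for q in((122,290),(290,232),(323,265)):print("pack sc top",plane("scene",S(*q),.05))
for q in((537,455),(668,507),(698,470)):print("pack sd",plane("side",D(*q),0))
for q in((37,212),(265,128),(365,200),(135,290)):print("tray sd",plane("side",D(*q),.03))
for q in((518,290),(578,270),(637,325),(578,346)):
  p=((q[0]+.5)/1.5625-.5,(q[1]+.5)/1.5625-.5);print("tray sc",plane("scene",p,.03))
p=((326+.5)/1.5625-.5,(400+.5)/1.5625-.5);print("weight top",plane("scene",p,.068))
E
```

```text
bar [ 0.5281 -0.1301  0.1614] 0.002320165784502202 [ 0.6415 -0.0804  0.1618] 0.002877967006290496 0.12385544707411991
rail near [ 0.499  -0.1279  0.014 ]
rail far [ 0.6571 -0.0563  0.014 ]
corner [0.3738 0.154  0.014 ]
rail side [ 0.4972 -0.134   0.014 ] [ 0.6569 -0.0613  0.014 ] corner [0.368  0.1474 0.014 ]
pack sc [ 0.567  -0.1094 -0.    ]
pack sc [ 0.5991 -0.0946  0.    ]
pack sc [0.5624 0.0042 0.    ]
pack sc top [ 0.5692 -0.1096  0.05  ]
pack sc top [ 0.5367 -0.0088  0.05  ]
pack sc top [0.5718 0.0033 0.05  ]
pack sd [ 0.5302 -0.0145  0.    ]
pack sd [ 0.566  -0.1125  0.    ]
pack sd [ 0.609  -0.0928  0.    ]
tray sd [0.3804 0.4378 0.03  ]
tray sd [0.597  0.4532 0.03  ]
tray sd [0.5989 0.3042 0.03  ]
tray sd [0.3875 0.292  0.03  ]
tray sc [0.4326 0.294  0.03  ]
tray sc [0.3894 0.4376 0.03  ]
tray sc [0.5927 0.4611 0.03  ]
tray sc [0.6274 0.3324 0.03  ]
weight top [ 0.7144 -0.1188  0.068 ]
```

The bar is 162 mm high, so the tilt is 0.52. The hinge is at about (0.500, 0.082), with stand x at (-0.407, 0.914). The moves only turn the tool about its own z, so it can't lean. With a vertical tool the bar blocks the pack's outer end. So I'll first raise the board to its top notch (0.942, pawl still in), which uncovers that end.

First I'll go above the bar.

Emit:
jog_arm([
  [[0, 0, -0.05, 0], [0.042, 0.037, -0.01, 0], [0.042, 0.037, -0.01, 0], [0.042, 0.037, 0, 0], [0.042, 0.037, 0, 0], [0.042, 0.037, 0, 0], [0.042, 0.037, 0, 0], [0.042, 0.037, 0, 0], [0.042, 0.037, 0, 0], [0.042, 0.037, 0, 0], [0.042, 0.037, 0, 0], [0.042, 0.037, 0, 0], [0.042, 0.037, 0, 0], [0.042, 0.037, 0, 0], [0.042, 0.037, 0, -0.157], [0, 0, 0, -0.157], [0, 0, 0, -0.157], [0, 0, 0, -0.157], [0, 0, 0, -0.157], [0, 0, 0, 0]],
], claw=0.42)

```text
time_s: 2.65
tcp_pos: [0.5874, -0.1092, 0.3619]
ee_rot: [[0.913, 0.407, -0.001], [0.407, -0.913, 0.0], [-0.001, -0.0, -1.0]]
wrist_force: [0.9, -0.2, 0.1]
gripper_width: 0.418
gripper_force: 0.0
```

```bash
python3 - <<'E'
from h import *
import cv2,pickle
pickle.dump(camera_model("wrist"),open("w1.pkl","wb"))
a=cv2.cvtColor(capture("wrist"),cv2.COLOR_RGB2BGR);cv2.imwrite("pics/w1.png",cv2.resize(a,(800,600),interpolation=cv2.INTER_CUBIC))
f=lambda P,m:None
m=camera_model("wrist");F=192/np.tan(np.radians(m["fovy"]/2))
for P in([.5281,-.1301,.1614],[.6415,-.0804,.1618]):
    c=np.array(m["rotation"]).T@(np.array(P)-m["eye"]);print((c[:2]/c[2]*F+[m["cx"],m["cy"]])*1.5625)
E
```

```text
[392.423  381.0828]
[392.57   191.3935]
```

View pics/w1.png

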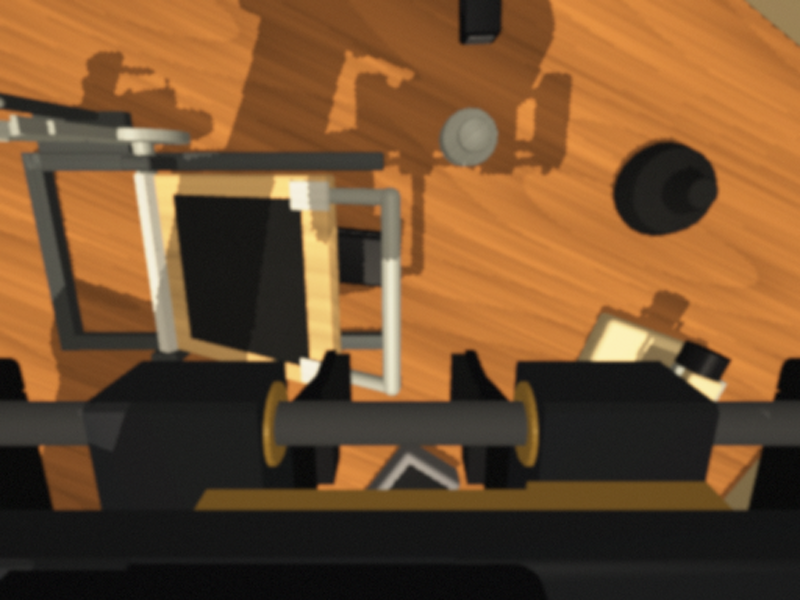

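The wrist view shows the bar at x≈392, y 191–388, within a few pixels of the prediction. The weight is at (470,137), clear of the descent. I'll go down onto the bar and close.

Emit:
jog_arm([
  [[-0.001, -0.004, 0.03, 0], [0, 0, 0.03, 0], [0, 0, 0.03, 0], [0, 0, 0.03, 0], [0, 0, 0.02, 0], [0, 0, 0.009, 0], [0, 0, 0, 0]],
])

```text
time_s: 3.58
tcp_pos: [0.585, -0.106, 0.213]
ee_rot: [[0.913, 0.408, -0.001], [0.408, -0.913, -0.0], [-0.001, -0.0, -1.0]]
wrist_force: [-0.6, -0.1, 0.6]
gripper_width: 0.42
gripper_force: 0.0
```

Emit:
jog_arm([
  [[0, 0, 0, 0], [0, 0, 0, 0], [0, 0, 0, 0], [0, 0, 0, 0]],
], claw=0)

```text
time_s: 4.08
tcp_pos: [0.5846, -0.1047, 0.2131]
ee_rot: [[0.913, 0.408, -0.0], [0.408, -0.913, 0.002], [0.001, -0.002, -1.0]]
wrist_force: [-0.9, 4.8, 0.5]
gripper_width: 0.128
gripper_force: 30.0
```

Bar gripped. Raising along the arc from 0.524 to about 1.01.

Emit:
jog_arm([
  [[0, -0.006, -0.01, 0], [0, -0.006, -0.009, 0], [0, -0.007, -0.009, 0], [0, -0.0075, -0.009, 0], [0, -0.008, -0.0085, 0], [0, -0.0085, -0.0085, 0], [0, -0.009, -0.008, 0], [0, -0.009, -0.0075, 0], [0, -0.009, -0.0065, 0], [0, -0.0085, -0.0055, 0], [0, 0, 0, 0]],
])

```text
time_s: 5.45
tcp_pos: [0.5532, -0.0347, 0.297]
ee_rot: [[0.912, 0.41, 0.003], [0.41, -0.912, -0.002], [0.002, 0.003, -1.0]]
wrist_force: [1.3, -5.9, 5.6]
gripper_width: 0.125
gripper_force: 30.0
```

Emit:
jog_arm([
  [[0, 0.005, 0.004, 0], [0, 0.005, 0.004, 0], [0, 0.003, 0.003, 0], [0, 0, 0.001, 0], [0, 0, 0, 0], [0, 0, 0, 0]],
])

```text
time_s: 6.2
tcp_pos: [0.5587, -0.0467, 0.2875]
ee_rot: [[0.912, 0.41, 0.004], [0.41, -0.912, -0.001], [0.003, 0.003, -1.0]]
wrist_force: [-4.5, -0.9, 18.3]
gripper_width: 0.122
gripper_force: 30.0
```

It rests on the notch (18 N upward). Opening slightly and rising, then I'll check.

Emit:
jog_arm([
  [[0, 0, 0, 0], [0, 0, 0, 0], [0, 0, -0.03, 0], [0, 0, -0.05, 0]],
], claw=0.4)

```text
time_s: 6.7
tcp_pos: [0.5571, -0.0459, 0.3604]
ee_rot: [[0.913, 0.409, -0.008], [0.409, -0.913, -0.0], [-0.008, -0.003, -1.0]]
wrist_force: [0.7, -0.2, 0.0]
gripper_width: 0.391
gripper_force: 0.0
```

```bash
python3 - <<'E'
from h import *
import cv2
o=[]
for n,(y,x) in(("scene",(150,180)),("side",(110,150))):
    a=cv2.cvtColor(capture(n),cv2.COLOR_RGB2BGR)[y:y+150,x:x+200];o.append(cv2.resize(a,None,fx=4,fy=4,interpolation=cv2.INTER_CUBIC)[:, :])
    cv2.imwrite(f"pics/{n}1.png",o[-1])
cv2.imwrite("pics/both1.png",cv2.resize(np.vstack(o),(400*1,600)))
E
```

```text
(no output)
```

View pics/scene1.png

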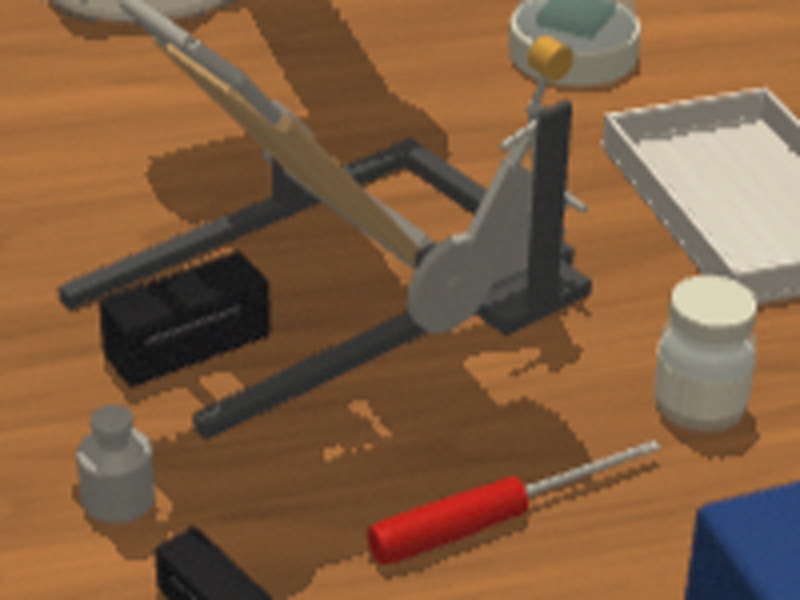

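The board holds at about 0.94 with the pawl in. The pack is fully exposed, with bottom corners at (108,350), (133,384) and (270,332), and top corners at (102,300), (240,254) and (270,286). I'll refine its pose from these.

```bash
python3 - <<'E'
from h import *
import cv2
T=lambda x,y:((x+.5)/4-.5+180,(y+.5)/4-.5+150)
for q in((108,350),(133,384),(270,332)):print("b",plane("scene",T(*q),0))
for q in((102,300),(240,254),(270,286)):print("t",plane("scene",T(*q),.05))
print("bar end",[tri("scene",T(130,5),"scene",T(130,5))[1]])
for q in((605,115),(767,90)):print("tray",plane("scene",T(*q),.03))
a=cv2.imread("pics/side1.png");g=cv2.cvtColor(a,cv2.COLOR_BGR2GRAY)
# black pack mask in side view (crop 4x at 150,110)
m=(a.max(2)<38).astype(np.uint8);n,l,st,c=cv2.connectedComponentsWithStats(m)
for i in range(1,n):
    if st[i,4]>1500:
        k=np.argwhere(l==i)[:,::-1];h=cv2.approxPolyDP(cv2.convexHull(k.astype(np.int32)),6,True)[:,0];print(st[i],[(tuple(map(int,p)),np.round(plane("side",((p[0]+.5)/4-.5+150,(p[1]+.5)/4-.5+110),0)[:2],3)) for p in h])
s=sense();print(s["joints"])
E
```

```text
b [ 0.5584 -0.1073 -0.    ]
b [ 0.5979 -0.0957 -0.    ]
b [0.5639 0.0045 0.    ]
t [ 0.5675 -0.1092  0.05  ]
t [ 0.5373 -0.01    0.05  ]
t [0.5776 0.0027 0.05  ]
bar end [np.float64(0.0)]
tray [0.3938 0.3067 0.03  ]
tray [0.3878 0.4439 0.03  ]
[ 416    0   67   97 2637] [((468, 96), array([0.918, 0.429])), ((457, 94), array([0.911, 0.44 ])), ((416, 0), array([1.029, 0.677])), ((445, 0), array([1.059, 0.656])), ((477, 15), array([1.063, 0.597])), ((480, 84), array([0.948, 0.445]))]
[ 499    0  124  110 5385] [((622, 0), array([1.241, 0.527])), ((612, 26), array([1.178, 0.476])), ((519, 108), array([0.946, 0.372])), ((510, 107), array([0.94, 0.38])), ((499, 29), array([1.06 , 0.549])), ((510, 0), array([1.125, 0.609]))]
[  366   282   214   164 12252] [((579, 373), array([ 0.665, -0.055])), ((554, 424), array([ 0.599, -0.099])), ((530, 445), array([ 0.564, -0.11 ])), ((431, 404), array([ 0.531, -0.015])), ((366, 312), array([0.568, 0.134])), ((396, 282), array([0.621, 0.16 ]))]
[ 692  283   56   72 2231] [((746, 289), array([ 0.884, -0.044])), ((745, 315), array([ 0.851, -0.075])), ((723, 351), array([ 0.793, -0.106])), ((693, 347), array([ 0.775, -0.085])), ((693, 320), array([ 0.806, -0.053])), ((717, 287), array([ 0.864, -0.026]))]
[ 162  355  328  135 4111] [((489, 483), array([ 0.504, -0.129])), ((483, 489), array([ 0.496, -0.132])), ((166, 378), array([0.366, 0.152])), ((162, 368), array([0.371, 0.167])), ((176, 359), array([0.388, 0.172])), ((293, 358), array([0.473, 0.112]))]
[ 395  562   72   38 1797] [((466, 599), array([ 0.405, -0.226])), ((410, 599), array([ 0.371, -0.202])), ((395, 575), array([ 0.378, -0.174])), ((439, 562), array([ 0.414, -0.182]))]
[ 11.8552  13.1127  -1.516    0.0944 -74.8473 102.288 ]
```

Emit:
jog_arm([
  [[0, 0, 0, 0.184], [0, 0, 0, 0.184], [0, 0, 0, 0.184], [0, 0, 0, 0.184], [0, 0, 0, 0.184], [0, 0, 0, 0.184], [0, 0, 0, 0.184], [0, 0, 0, 0.184], [0, 0, 0, 0.184], [0.057, -0.004, 0, 0], [0, 0, 0.04, 0], [0, 0, 0.04, 0], [0, 0, 0.03, 0], [0, 0, 0, 0]],
], claw=1)

```text
time_s: 8.55
tcp_pos: [0.579, -0.0986, 0.249]
ee_rot: [[0.329, -0.944, -0.009], [-0.944, -0.329, 0.0], [-0.003, 0.008, -1.0]]
wrist_force: [0.3, 0.8, 0.9]
gripper_width: 0.998
gripper_force: 0.0
```

Emit:
jog_arm([
  [[0, 0, 0.04, 0], [0, 0, 0.04, 0], [0, 0, 0.04, 0], [0, 0, 0.03, 0], [0, 0, 0.018, 0], [0, 0, 0, 0]],
])

```text
time_s: 9.3
tcp_pos: [0.5808, -0.0986, 0.0843]
ee_rot: [[0.33, -0.944, -0.002], [-0.944, -0.33, -0.0], [-0.0, 0.002, -1.0]]
wrist_force: [-0.1, -0.0, 0.6]
gripper_width: 0.998
gripper_force: 0.0
```

Emit:
jog_arm([
  [[0, 0, 0, 0], [0, 0, 0, 0], [0, 0, 0, 0], [0, 0, 0, 0]],
], claw=0.2)

```text
time_s: 9.8
tcp_pos: [0.5809, -0.0987, 0.0852]
ee_rot: [[0.33, -0.944, 0.001], [-0.944, -0.33, 0.0], [0.0, -0.001, -1.0]]
wrist_force: [-0.1, 0.2, -0.1]
gripper_width: 0.635
gripper_force: 0.0
```

Emit:
jog_arm([
  [[0, 0, 0, 0], [0, 0, 0, 0], [0, 0, 0, 0], [0, 0, 0, 0]],
])

```text
time_s: 10.3
tcp_pos: [0.5805, -0.0988, 0.0848]
ee_rot: [[0.33, -0.944, -0.001], [-0.944, -0.33, -0.0], [-0.0, 0.001, -1.0]]
wrist_force: [-2.5, -1.3, 3.1]
gripper_width: 0.503
gripper_force: 30.0
```

Gripped at 43.8 mm wide, which matches the 44 mm pack. Drawing it out of the mouth.

Emit:
jog_arm([
  [[0.01, 0, 0, 0], [0.015, 0, 0, 0], [0.015, 0, 0, 0], [0.015, 0, 0, 0], [0.015, 0, 0, 0], [0.015, 0, 0, 0], [0.01, 0, 0, 0], [0, 0, 0, 0]],
])

```text
time_s: 11.3
tcp_pos: [0.6127, -0.1901, 0.0849]
ee_rot: [[0.329, -0.944, 0.001], [-0.944, -0.329, -0.001], [0.002, -0.001, -1.0]]
wrist_force: [0.2, -3.2, 2.0]
gripper_width: 0.502
gripper_force: 30.0
```

Emit:
jog_arm([
  [[0, 0, 0, 0], [0, 0, 0, 0], [0, 0, 0, 0], [-0.02, 0, 0, 0], [-0.022, 0, 0, 0], [0, 0, 0, 0]],
], claw=0.8)

```text
time_s: 12.05
tcp_pos: [0.5975, -0.1464, 0.0849]
ee_rot: [[0.332, -0.943, -0.001], [-0.943, -0.332, 0.0], [-0.0, 0.001, -1.0]]
wrist_force: [-0.2, 0.8, 0.9]
gripper_width: 0.795
gripper_force: 0.0
```

Emit:
jog_arm([
  [[0, 0, 0, 0], [0, 0, 0, 0], [0, 0, 0, 0], [0, 0, 0, 0], [0, 0, 0, 0]],
], claw=0.2)

```text
time_s: 12.68
tcp_pos: [0.5983, -0.1491, 0.0847]
ee_rot: [[0.329, -0.944, 0.0], [-0.944, -0.329, -0.0], [0.0, -0.0, -1.0]]
wrist_force: [0.2, -1.4, -0.5]
gripper_width: 0.509
gripper_force: 30.0
```

Regripped near the middle. I'll lift, turn and carry it over the tray.

Emit:
jog_arm([
  [[0, 0, -0.03, 0], [0, 0, -0.05, 0], [0, 0, -0.06, 0], [0, 0, -0.06, 0], [0, 0, -0.06, 0], [0, 0, -0.055, 0], [0, 0, 0, -0.184], [0, 0, 0, -0.184], [0, 0, 0, -0.184], [0, 0, 0, -0.184], [0, 0, 0, -0.184], [0, 0, 0, -0.184], [0, 0, 0, -0.184], [0, 0, 0, 0]],
])

```text
time_s: 14.42
tcp_pos: [0.5979, -0.1486, 0.3985]
ee_rot: [[0.999, 0.051, -0.002], [0.051, -0.999, 0.001], [-0.002, -0.001, -1.0]]
wrist_force: [-0.8, 0.1, -3.0]
gripper_width: 0.504
gripper_force: 30.0
```

Emit:
jog_arm([
  [[-0.005, -0.03, 0, 0], [-0.007, -0.05, 0, 0], [-0.007, -0.055, 0, 0], [-0.007, -0.055, 0, 0], [-0.007, -0.055, 0, 0], [-0.007, -0.055, 0, 0], [-0.007, -0.055, 0, 0], [-0.007, -0.055, 0, 0], [-0.007, -0.055, 0, 0], [-0.005, -0.045, 0, 0], [-0.002, -0.02, 0, 0], [0, 0, 0, 0]],
])

```text
time_s: 15.92
tcp_pos: [0.5018, 0.3778, 0.3987]
ee_rot: [[0.999, 0.053, -0.002], [0.053, -0.999, -0.001], [-0.002, 0.001, -1.0]]
wrist_force: [0.2, 0.1, -2.2]
gripper_width: 0.503
gripper_force: 30.0
```

```bash
python3 - <<'E'
from h import *
import cv2
s=sense();print(s["tcp_pos"],s["gripper_width"])
a=cv2.cvtColor(capture("wrist"),cv2.COLOR_RGB2BGR);cv2.imwrite("pics/w2.png",cv2.resize(a,(800,600),interpolation=cv2.INTER_CUBIC))
E
```

```text
[0.5018 0.3778 0.3987] 0.5032992706232683
```

View pics/w2.png

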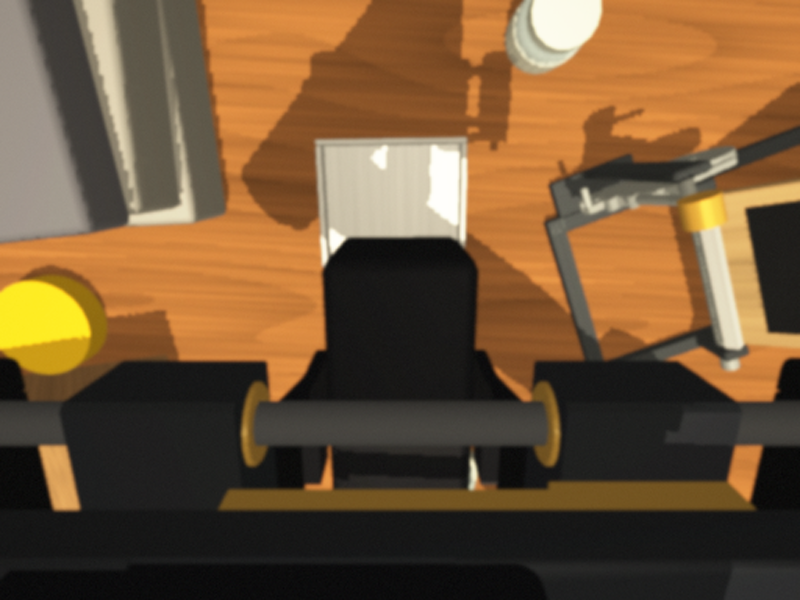

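The pack is held straight (325–475). The tray's far edge has corners at (317,142) and (467,138). Checking the tray centre from those.

```bash
python3 - <<'E'
from h import *
g=lambda x,y:((x+.5)/1.5625-.5,(y+.5)/1.5625-.5)
a,b=plane("wrist",g(317,142),.03),plane("wrist",g(467,138),.03);d=(a-b);print(a,b,np.linalg.norm(d))
d/=np.linalg.norm(d);ex=np.array([d[1],-d[0],0]);print("centre",(a+b)/2-.11*ex,"yaw",np.degrees(np.arctan2(ex[1],ex[0])))
s=sense();R=np.array(s["ee_rot"]);print(R.T@((a+b)/2-.11*ex-s["tcp_pos"]))
E
```

```text
[0.5962 0.4576 0.03  ] [0.6068 0.3202 0.03  ] 0.13776515762958866
centre [0.4918 0.3804 0.03  ] yaw 4.414491638364238
[-0.0096 -0.0048  0.3691]
```

Emit:
jog_arm([
  [[-0.006, -0.004, 0.04, 0], [0, 0, 0.055, 0], [0, 0, 0.055, 0], [0, 0, 0.055, 0], [0, 0, 0.05, 0], [0, 0, 0.03, 0], [0, 0, 0.015, 0], [0, 0, 0.006, 0], [0, 0, 0, 0], [0, 0, 0, 0]],
])

```text
time_s: 17.23
tcp_pos: [0.4966, 0.3811, 0.0953]
ee_rot: [[0.999, 0.053, 0.002], [0.053, -0.999, 0.002], [0.002, -0.002, -1.0]]
wrist_force: [-0.3, 0.5, -2.8]
gripper_width: 0.503
gripper_force: 30.0
```

Emit:
jog_arm([
  [[0, 0, 0, 0], [0, 0, 0, 0], [0, 0, 0, 0], [0, 0, 0, 0]],
], claw=0.7)

```text
time_s: 17.73
tcp_pos: [0.4961, 0.3807, 0.094]
ee_rot: [[0.999, 0.053, 0.0], [0.053, -0.999, 0.0], [0.0, -0.0, -1.0]]
wrist_force: [0.2, 0.4, 0.3]
gripper_width: 0.693
gripper_force: 0.0
```

Emit:
jog_arm([
  [[0, 0, -0.02, 0], [0, 0, -0.05, 0], [0, 0, -0.06, 0], [0, 0, -0.06, 0], [0, 0, -0.06, 0], [0, 0, -0.05, 0], [0, 0, 0, 0]],
])

```text
time_s: 18.6
tcp_pos: [0.4969, 0.3811, 0.3996]
ee_rot: [[0.999, 0.053, 0.008], [0.053, -0.999, 0.008], [0.008, -0.007, -1.0]]
wrist_force: [0.1, 0.7, -0.7]
gripper_width: 0.699
gripper_force: 0.0
```

```bash
python3 - <<'E'
from h import *
import cv2
a=cv2.cvtColor(capture("side"),cv2.COLOR_RGB2BGR)[100:220,130:290];cv2.imwrite("pics/sd3.png",cv2.resize(a,None,fx=4,fy=4,interpolation=cv2.INTER_CUBIC))
E
```

```text
(no output)
```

View pics/sd3.png

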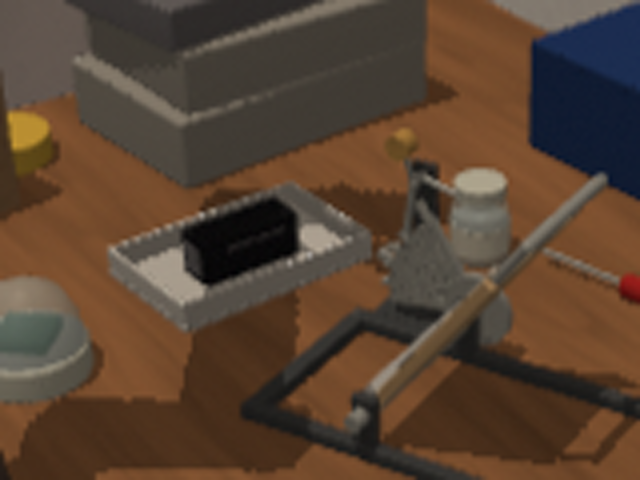

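The pack lies flat at (240,238), inside the tray. Going back over the bar.

Emit:
jog_arm([
  [[0.003, 0.03, 0, 0], [0.005, 0.055, 0, 0], [0.005, 0.055, 0, 0], [0.005, 0.055, 0, 0], [0.005, 0.055, 0, 0], [0.005, 0.055, 0, 0], [0.005, 0.055, 0, 0], [0.004, 0.05, 0, 0], [0.002, 0.02, 0, 0], [0, 0, 0, -0.184], [0, 0, 0, -0.184], [0, 0, 0, 0]],
], claw=0.42)

```text
time_s: 20.15
tcp_pos: [0.5569, -0.0477, 0.3923]
ee_rot: [[0.914, 0.406, -0.003], [0.406, -0.914, -0.0], [-0.003, -0.001, -1.0]]
wrist_force: [0.0, -0.0, 0.9]
gripper_width: 0.42
gripper_force: 0.0
```

Emit:
jog_arm([
  [[0.002, 0, 0.03, 0], [0, 0, 0.03, 0], [0, 0, 0.03, 0], [0, 0, 0.015, 0], [0, 0, 0.005, 0], [0, 0, 0, 0]],
])

```text
time_s: 20.9
tcp_pos: [0.5599, -0.046, 0.2843]
ee_rot: [[0.913, 0.408, 0.001], [0.408, -0.913, -0.0], [0.001, 0.001, -1.0]]
wrist_force: [-0.7, -0.7, -0.1]
gripper_width: 0.424
gripper_force: 0.0
```

Emit:
jog_arm([
  [[0, 0, 0, 0], [0, 0, 0, 0], [0, 0, 0, 0], [0, 0, 0, 0]],
], claw=0)

```text
time_s: 21.4
tcp_pos: [0.5594, -0.0451, 0.2836]
ee_rot: [[0.913, 0.409, -0.0], [0.409, -0.913, 0.002], [0.0, -0.002, -1.0]]
wrist_force: [-1.2, 5.5, 0.1]
gripper_width: 0.126
gripper_force: 30.0
```

Emit:
jog_arm([
  [[0, -0.0055, -0.004, 0], [0, -0.0057, -0.004, 0], [0, -0.006, -0.0037, 0], [0, -0.006, -0.0036, 0], [0, -0.0062, -0.0033, 0], [0, -0.0063, -0.0032, 0], [0, -0.0064, -0.003, 0], [0, -0.0065, -0.0028, 0], [0, -0.0061, -0.0024, 0], [0, -0.006, -0.0022, 0], [0, 0, 0, 0], [0, 0, 0, 0]],
])

```text
time_s: 22.9
tcp_pos: [0.535, 0.0091, 0.317]
ee_rot: [[0.913, 0.409, 0.001], [0.409, -0.913, -0.001], [0.001, 0.001, -1.0]]
wrist_force: [1.0, -2.9, 3.0]
gripper_width: 0.128
gripper_force: 30.0
```

```bash
python3 - <<'E'
from h import *
import cv2
a=cv2.cvtColor(capture("scene"),cv2.COLOR_RGB2BGR)[110:260,180:380];b=cv2.resize(a,None,fx=3,fy=3,interpolation=cv2.INTER_CUBIC);cv2.imwrite("pics/sc4.png",b)
E
```

```text
(no output)
```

View pics/sc4.png

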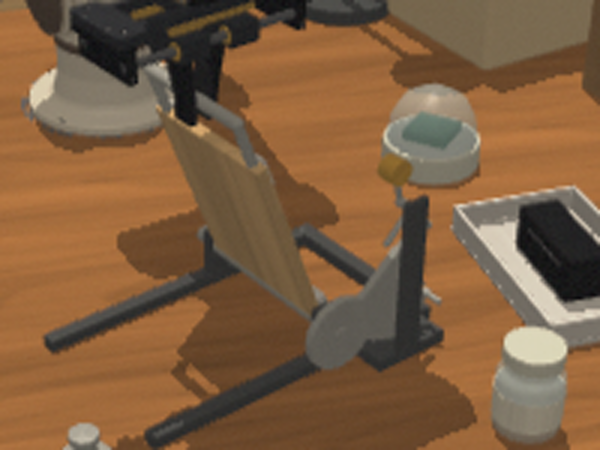

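The brass tumbler has swung to the left (395,168), so the pawl looks out at about 1.23 rad. I'll nudge slightly higher to be sure and compute the lowering arc.

Emit:
jog_arm([
  [[0, -0.003, -0.001, 0], [0, -0.002, -0.0005, 0], [0, 0, 0, 0], [0, 0, 0, 0]],
])

```text
time_s: 23.45
tcp_pos: [0.533, 0.0137, 0.3186]
ee_rot: [[0.913, 0.409, 0.002], [0.409, -0.913, -0.001], [0.001, 0.001, -1.0]]
wrist_force: [0.5, -2.3, 6.2]
gripper_width: 0.125
gripper_force: 30.0
```

```bash
python3 - <<'E'
from h import *
import cv2
cv2.imwrite("pics/sc5.png",cv2.cvtColor(capture("scene"),cv2.COLOR_RGB2BGR))
o=[]
for n,off in(("pics/scene1.png",None),("pics/sc4.png",None),("pics/sc5.png",1)):
    a=cv2.imread(n)
    a={"pics/scene1.png":lambda:a/1,"pics/sc4.png":lambda:a,"pics/sc5.png":lambda:a}[n]()
    h=cv2.cvtColor(a.astype(np.uint8),cv2.COLOR_BGR2HSV);k=cv2.inRange(h,(12,140,90),(30,255,255))
    sc,ox,oy={"pics/scene1.png":(4,180,150),"pics/sc4.png":(3,180,110),"pics/sc5.png":(1,0,0)}[n]
    n_,l,st,c=cv2.connectedComponentsWithStats(k)
    for i in range(1,n_):
        x,y=c[i][0]/sc+ox,c[i][1]/sc+oy
        if 300<x<330 and 150<y<180:print(n,x,y,st[i,4])
t=np.linspace(1.26,.86,9);print(np.c_[t[1:],np.diff(.235*np.cos(t)),-np.diff(.235*np.sin(t))]*[1,1e3,1e3])
t=np.linspace(.86,.02,17);print(np.c_[t[1:],np.diff(.235*np.cos(t)),-np.diff(.235*np.sin(t))]*[1,1e3,1e3])
E
```

```text
pics/scene1.png 317.4816205533597 164.36462450592884 1265
[[ 1.21   11.0926  3.8715]
 [ 1.16   10.8852  4.421 ]
 [ 1.11   10.6507  4.9595]
 [ 1.06   10.3895  5.4857]
 [ 1.01   10.1023  5.9981]
 [ 0.96    9.7899  6.4955]
 [ 0.91    9.4531  6.9766]
 [ 0.86    9.0926  7.4404]]
[[ 0.8075  9.1343  8.2911]
 [ 0.755   8.6867  8.759 ]
 [ 0.7025  8.2151  9.2028]
 [ 0.65    7.7208  9.6212]
 [ 0.5975  7.2053 10.0131]
 [ 0.545   6.6699 10.3774]
 [ 0.4925  6.1162 10.7131]
 [ 0.44    5.5456 11.0193]
 [ 0.3875  4.9597 11.2952]
 [ 0.335   4.3601 11.5399]
 [ 0.2825  3.7485 11.7528]
 [ 0.23    3.1266 11.9333]
 [ 0.1775  2.4961 12.0809]
 [ 0.125   1.8587 12.1952]
 [ 0.0725  1.2162 12.276 ]
 [ 0.02    0.5703 12.3229]]
```

The brass tumbler moved about 6 px (317→312), consistent with the pawl being out. Lowering past the top notch, held.

Emit:
jog_arm([
  [[0, 0.011, 0.004, 0], [0, 0.011, 0.0045, 0], [0, 0.0105, 0.005, 0], [0, 0.0105, 0.0055, 0], [0, 0.01, 0.006, 0], [0, 0.01, 0.0065, 0], [0, 0.0095, 0.007, 0], [0, 0.009, 0.0075, 0], [0, 0, 0, 0]],
])

```text
time_s: 24.62
tcp_pos: [0.5661, -0.0605, 0.2698]
ee_rot: [[0.913, 0.408, -0.002], [0.408, -0.913, 0.001], [-0.001, -0.001, -1.0]]
wrist_force: [2.2, 2.5, -3.1]
gripper_width: 0.124
gripper_force: 30.0
```

The pawl is out: the board passed the top notch and only its own weight is felt. On down to flat.

Emit:
jog_arm([
  [[0, 0.009, 0.0083, 0], [0, 0.0087, 0.0087, 0], [0, 0.0082, 0.0092, 0], [0, 0.0077, 0.0096, 0], [0, 0.0072, 0.01, 0], [0, 0.0067, 0.0104, 0], [0, 0.0061, 0.0107, 0], [0, 0.0055, 0.011, 0], [0, 0.005, 0.0113, 0], [0, 0.0044, 0.0115, 0], [0, 0.0037, 0.0117, 0], [0, 0.0031, 0.0119, 0], [0, 0.0025, 0.0121, 0], [0, 0.0019, 0.0122, 0], [0, 0, 0, 0]],
])

```text
time_s: 26.5
tcp_pos: [0.5977, -0.1312, 0.1206]
ee_rot: [[0.913, 0.409, -0.004], [0.409, -0.913, 0.003], [-0.002, -0.004, -1.0]]
wrist_force: [-0.4, 12.7, -1.9]
gripper_width: 0.125
gripper_force: 30.0
```

Emit:
jog_arm([
  [[0, -0.001, 0.008, 0], [0, 0, 0.008, 0], [0, 0, 0.006, 0], [0, 0, 0.004, 0], [0, 0, 0.002, 0], [0, 0, 0, 0], [0, 0, 0, 0]],
])

```text
time_s: 27.38
tcp_pos: [0.598, -0.1318, 0.0991]
ee_rot: [[0.912, 0.411, -0.001], [0.411, -0.912, -0.001], [-0.001, 0.001, -1.0]]
wrist_force: [-8.3, 9.3, 22.7]
gripper_width: 0.126
gripper_force: 30.0
```

Emit:
jog_arm([
  [[0, -0.001, 0.001, 0], [0, 0, 0.001, 0], [0, 0, 0, 0], [0, 0, 0, 0]],
])

```text
time_s: 27.88
tcp_pos: [0.598, -0.1317, 0.0988]
ee_rot: [[0.911, 0.411, 0.001], [0.411, -0.911, -0.002], [-0.0, 0.002, -1.0]]
wrist_force: [-10.4, 7.6, 27.9]
gripper_width: 0.126
gripper_force: 30.0
```

```bash
python3 - <<'E'
from h import *
import cv2
o=[]
for n,(y,x) in(("scene",(150,180)),("side",(110,170))):
    a=cv2.cvtColor(capture(n),cv2.COLOR_RGB2BGR)[y:y+130,x:x+170];o.append(cv2.resize(a,(400,306),interpolation=cv2.INTER_CUBIC))
cv2.imwrite("pics/both6.png",np.hstack(o))
E
```

```text
(no output)
```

View pics/both6.png

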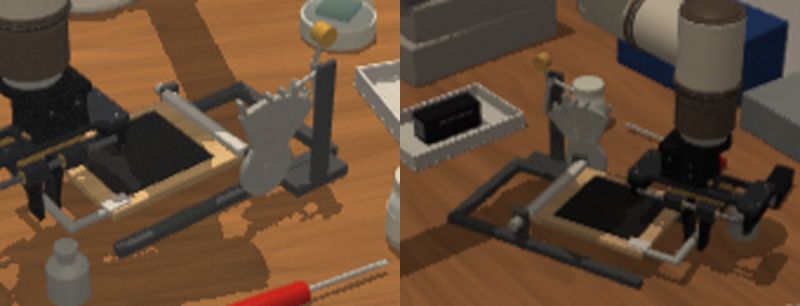

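The board is flat against its stop, and the brass tumbler is back at its "in" position (322,34). Raising to about 0.38, still held.

Emit:
jog_arm([
  [[0, 0, -0.005, 0], [0, -0.001, -0.011, 0], [0, -0.001, -0.011, 0], [0, -0.0015, -0.011, 0], [0, -0.002, -0.011, 0], [0, -0.0025, -0.011, 0], [0, -0.003, -0.011, 0], [0, -0.0035, -0.011, 0], [0, -0.004, -0.0105, 0], [0, 0, 0, 0], [0, 0, 0, 0]],
])

```text
time_s: 29.35
tcp_pos: [0.5912, -0.1166, 0.187]
ee_rot: [[0.912, 0.409, 0.002], [0.409, -0.912, -0.004], [0.001, 0.004, -1.0]]
wrist_force: [2.2, -6.6, 1.1]
gripper_width: 0.127
gripper_force: 30.0
```

Emit:
jog_arm([
  [[0, 0.002, 0.005, 0], [0, 0.002, 0.005, 0], [0, 0.001, 0.004, 0], [0, 0, 0.003, 0], [0, 0, 0.001, 0], [0, 0, 0, 0], [0, 0, 0, 0]],
])

```text
time_s: 30.22
tcp_pos: [0.5935, -0.1217, 0.1707]
ee_rot: [[0.912, 0.41, 0.003], [0.41, -0.912, -0.004], [0.001, 0.005, -1.0]]
wrist_force: [-0.7, -8.0, 7.3]
gripper_width: 0.131
gripper_force: 30.0
```

Emit:
jog_arm([
  [[0, 0.001, 0.002, 0], [0, 0, 0.001, 0], [0, 0, 0, 0], [0, 0, 0, 0]],
])

```text
time_s: 30.72
tcp_pos: [0.5938, -0.1221, 0.169]
ee_rot: [[0.912, 0.41, 0.003], [0.41, -0.912, -0.004], [0.001, 0.005, -1.0]]
wrist_force: [-3.3, -6.2, 14.6]
gripper_width: 0.124
gripper_force: 30.0
```

The notch holds it (14.6 N upward). Releasing and rising clear.

Emit:
jog_arm([
  [[0, 0, 0, 0], [0, 0, 0, 0], [0, 0, 0, 0], [0, 0, -0.02, 0], [0, 0, -0.05, 0], [0, 0, -0.05, 0], [0, 0, -0.05, 0], [0, 0, 0, 0], [0, 0, 0, 0]],
], claw=0.38)

```text
time_s: 31.85
tcp_pos: [0.5922, -0.1196, 0.3334]
ee_rot: [[0.913, 0.409, -0.002], [0.409, -0.913, 0.001], [-0.001, -0.001, -1.0]]
wrist_force: [0.4, 0.6, 0.2]
gripper_width: 0.379
gripper_force: 0.0
```

```bash
python3 - <<'E'
from h import *
import cv2
o=[]
for n,(y,x) in(("scene",(150,180)),("side",(110,170))):
    a=cv2.cvtColor(capture(n),cv2.COLOR_RGB2BGR)[y:y+130,x:x+170];o.append(cv2.resize(a,(400,306),interpolation=cv2.INTER_CUBIC))
cv2.imwrite("pics/both7.png",np.hstack(o))
E
```

```text
(no output)
```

View pics/both7.png

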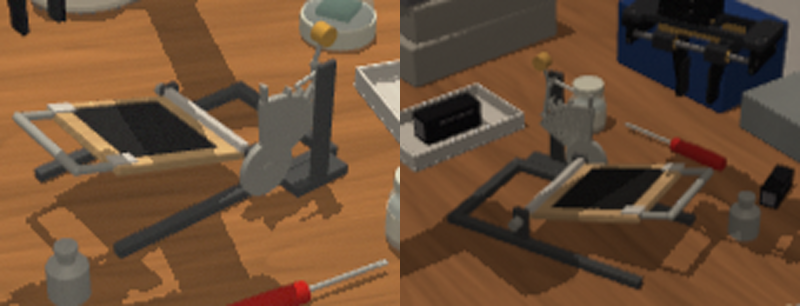

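The board holds at a low tilt, let go. The bar ends are at (19,117) and (80,168) in the left half, and at (640-400,213) and (711-400,172) in the right half. I'll check the tilt and hand in if it fits.

```bash
python3 - <<'E'
from h import *
k=170/400
A=lambda x,y:((x+.5)*k-.5+180,(y+.5)*k-.5+150);B=lambda x,y:((x+.5)*k-.5+170,(y+.5)*k-.5+110)
z=[tri("scene",A(*p),"side",B(*q)) for p,q in(((19,117),(240,213)),((80,168),(311,172)))];print(z)
t=np.arcsin((np.mean([a[0][2] for a in z])-.045)/.235);print(t)
if .25<t<.42:print(finish_job())
E
```

```text
[(array([ 0.5087, -0.1343,  0.1087]), np.float64(0.029056241478846983)), (array([ 0.649 , -0.0968,  0.1157]), np.float64(0.008011151479508746))]
0.2900248506837064
the job is handed in; nothing more can be done
None
```

The job is handed in: the pack lies flat in the tray and the board rests, let go, in its lowest notch, after the pawl tumbled out past the top notch and reset at flat. The one departure is that I raised the board to its top notch before taking the pack out, because the moves can't tilt the tool and the bar blocked the pack. The final tilt measured only roughly at 0.29 rad (one camera match was poor), though the notch carried load and the board held after release.

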